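# Release the eccentric lock and feed the vial carriage home

### The arm

A 6-joint arm with a two-finger parallel gripper is mounted at the origin on a cart in front of the work surface, level with it; the furniture and walls round the work are solid. World frame = base frame: x ahead of the robot, y to its left, z up, the work surface at z = 0. Lengths are in m, angles in degrees, forces in N, time in s.
With the tool pointing down it reaches from about 0.375 to 0.9 m from the base axis. Payload 3.1 kg.
Tool frame: the origin (TCP) lies at the very end of the fingers, on their centre line; the grasp point (between the pads) lies 19 mm behind it; z points along the fingers, y is the direction in which the jaws open and shut (so a half turn about z gives the same grasp; the last joint's range is limited). The gripper opens to 85 mm and grips with 20 to 120 N. Pads are 22 mm wide; open, the fingers measure 114 mm over their backs; the gripper's body (76 mm by 85 mm) begins 54 mm behind the grasp point. The pads swing forward as they close: fully open they stand 13 mm farther back than shut.
Start: joints at [66.721, 30.224, 82.088, -0, 67.689, -10.227], TCP at [0.141, 0.609, 0.231] pointing down, gripper open.
Joint ranges: [-176.69, 176.69], [-43.24, 126.21], [12.49, 139.97], [-82, 262], [0, 151.66], [-163.58, 163.58]. Speed limits (degrees/s): [159.86, 159.86, 180, 180, 180, 180].

### API

Orientations are given as a 3x3 rotation matrix whose columns are the frame's x, y, z axes.
In Python, from rig import get_obs, read_camera, close_job, outline_of gives the robot as it stands. The module is installed in compiled form; this text tells all that it offers.
- The arm moves only by the shell command python3 -m handwheel 'ROWS' [FORCE]. ROWS is JSON, a list of rows, each a list of 7 numbers: the shift along the world's x, y, z in cm, then the turn, a rotation vector about the world's x, y, z in degrees, then the opening, from 0 (shut) to 1 (fully open). A call has 1 to 10 rows; each row is the pose to reach, as a shift and turn from the pose commanded when the call began; what a row does not reach only later rows make up. A row lasts 1/12 s, in which the tool goes at most 41.7 mm and 7.16 degrees, less where a joint would pass 70% of its speed; a pose out of reach is approached as far as the arm can. A call with a gripper value outside its range is refused whole. The fingers move at their own pace and stop on an object; FORCE is the grip in N (left out, the last holds). Time passes only in rows, so rows that repeat a pose let the fingers close. It gives the time, the measured TCP pose, the force and the opening at its end, in the units of the state.
- get_obs(): the state, without advancing time (a new reading comes with each control period).
- read_camera(name): name is "side" or "top" or "wrist"; returns a dict with "frame" (400x640x3 uint8, red, green, blue), "range_z" (400x640 float32, m along the optical axis (not along the pixel's ray), 0 where there is no reading), "fx", "fy", "cx", "cy" (pixels), "position" and "attitude" of the camera in the world. Camera axes: x right, y up, looking along -z (the intrinsics and any distortion apply to the point x, -y, -z); pixel columns grow to the right and rows downward; lengths in m; the calibration is good to about 2 mm. A picture is of the moment at which its call begins.
- close_job(): hands the job in, once; it reports no verdict.
Trained networks look in a picture, given as the dict that the camera call returned (one of the last four; its "shot" number tells which), for a name from the list of things; names that differ only in an ending like _2 or _b are one class to them, and where a whole thing is asked for, a point or a joint stands for the part that bears it (a point fixed in the world has none). Each returns a list of dicts, best first, with "confidence" (0 to 1); they miss things now and then, are a little off and sometimes report something else, mostly with a low value. They report only what shows in the picture. A call takes as long as a camera call.
- outline_of(picture, label): "pixels" (400x640 bool, what is visible of it) and "location" ([column, row] in pixels, amid what is visible of it).
The state is a dict: "time_s": time; "joints": joint angles; "joint_vel": joint speeds; "joint_torque": joint torques, N m; "position": TCP position; "ee_rot": TCP orientation; "wrist_force": force on the tool from outside, world axes, zero at the start; "moment": the same for the moment, N m; "gripper_width": finger opening in m.
Only numpy, scipy, OpenCV 4.12 (cv2) and the standard library are available. Lean on these libraries where they do the work, as an engineer would, in place of code of your own. Each camera call takes 0.05 s, during which the arm holds its last target.

### The job

The feed carriage with the sample vial is locked by the eccentric cam in front of its follower roller. With the fingertips, push the cam's lever round to the low point, so that the lever points straight away from the carriage track, between the two index lines; only then push the carriage by its upright plate forward, fully home against the end stop at the reader. Grasp and lift nothing, do not touch the vial, which must ride along upright in its pocket, leave the other things where they stand, and leave the lever at the low point.

Things in the scene. Friction and masses are not known exactly. Their poses are not given: they have to be found in the camera images.
- fixture: Fixed feed fixture: aluminium base plate 225 (x = -115 to 110) x 210 (y) x 12 mm on the right worktop. Origin: on its underside; z up; x = forward, the carriage's way. Carriage track along x at y = +60 mm; cam at x = -60, y = -40 mm. End stop and grey reader head (40 x 62 mm, centre x = 88, y = 60 mm, 82 mm high) at the track's far end. Two dark index lines 24 mm apart on the -y edge.
- cam (a joint): Eccentric cam's angle (rad), anticlockwise from above. 0 = low point: lever along the fixture's -y, away from the track, between the index lines; +1.57: lever along +x. Starts 0.95 to 1.55, range -1.2 to 1.6. No stop at 0; past it the cam rises again. Friction about 4 N at the post; stays where left. Beyond about 0.65 either way the disc blocks the carriage after 15 to 25 mm; not to be forced.
- cam_axis (a point): Point on the cam's upright axis, 42 mm above the worktop, at the top of the cam's hub (18 mm diameter). The disc is 52 mm in diameter, 14 mm eccentric towards the lever, top at 31 mm; the lever is a flat dark bar 14 mm wide, top at 37 mm.
- lever_post (a point): Centre of the top of the black round post (16 mm diameter) at the lever's outer end, 65 mm from the cam's axis; this top is 81 mm above the worktop, the post stands free from 37 mm up. Push it sideways.
- carriage (a joint): Travel (m) of the carriage forward along the fixture's x: 0 at the start, 0.060 fully home. Friction about 2 N; it stays where it is left and cannot lift off.
- push_plate (a point): Middle of the rear face of the upright push plate at the carriage's rear end: 56 mm wide, 8 mm thick, 58 mm above the worktop here, top edge at 80 mm; the carriage bed below has its top at 28 mm. The face looks to the fixture's -x; push it towards +x. The space behind it is free.
- pocket (a point): Centre of the floor of the round pocket on the carriage that holds the vial (inner diameter 39 mm, rim 12 mm above this floor), 29 mm above the worktop, 65 mm ahead of the push plate's rear face.
- vial: Loose white capped sample vial, 34 mm diameter, 58 mm high, standing upright in the pocket; origin at the centre of its underside. Not to be touched.
- dropper: Bystander: dropper bottle, 25 mm diameter, 68 mm high, loose on the fixture's plate, origin at the centre of its underside.
- white_bottle: Bystander: white capped bottle, 40 mm diameter, 88 mm high, on the worktop on the cam's side of the fixture, origin at the centre of its underside.
- pot: Bystander: white pot, 35 mm diameter, 50 mm high, loose on the fixture's plate between dropper bottle and reader head, origin at the centre of its underside.
- box_of_slides: Bystander: flat white box 30 x 67 x 26 mm on the worktop, origin at the centre of its underside.

How it is judged (in metres and radians):
On the way, in this order (a step that is already met when the one before it is completed fails the run):
1. the cam stands at its low point (within 0.2 rad) while the carriage is still back (value of joint cam between -0.2 and 0.2 rad and value of joint carriage below 0.03 m), for 0.2 s.
2. the carriage is fully home (value of joint carriage above 0.056 m), for 0.2 s.
At the end, for the whole second after the job is handed in: The carriage is home (travel over 56 of 60 mm), the cam within 0.2 rad of its low point, and the vial at rest, upright (within 0.12 rad) on the floor of its pocket (value of joint carriage above 0.056 m and value of joint cam between -0.2 and 0.2 rad and horizontal distance between vial and pocket below 0.006 m and z of vial in the frame of pocket below 0.004 m and angle between vial's own z axis and vertical below 0.12 rad and linear speed of vial below 0.02 m/s); the robot touches nothing.
It fails at once if the carriage was forced past the cam (travel over 30 mm with the cam more than 0.5 rad from its low point) (value of joint carriage above 0.03 m and (value of joint cam above 0.5 rad or value of joint cam below -0.5 rad)).
It fails at once if the robot touched the vial (contact force between any of the fingers, the arm and vial above 0.3 N).
It fails at once if the vial was lifted or tipped (z of vial in the frame of pocket above 0.01 m or angle between vial's own z axis and vertical above 0.35 rad).
It fails at once if a bystander was moved by more than 20 mm or lifted (distance of any of dropper, white_bottle, pot, box_of_slides from where it was at the start of the episode above 0.02 m or angle between any of dropper, white_bottle, pot's own z axis and vertical above 0.5 rad).
It also fails if it takes over 51 s, if anything falls off the work surface, if the arm or the gripper's body presses on something with over 40 N, if the wrist force passes 120 N, or if a joint passes its speed limit or range.

## Working session

There is one attempt and no reset: what is moved stays moved. The work goes in short steps, Python scripts to look and compute and a shell command to move; the robot and the scene stay as the last step left them, time stands still between calls to the robot, and variables do not carry over. Pictures are saved under pics/ and viewed, and the job is handed in when it is done.

```bash
mkdir -p pics
python3 - <<'E'
from rig import *
import cv2,pickle
o=get_obs();print(o['time_s'],o['position'],o['ee_rot'],o['gripper_width'])
for n in ['side','top']:
    p=read_camera(n);cv2.imwrite(f'pics/{n}0.png',p['frame'][:,:,::-1]);pickle.dump(p,open(f'{n}0.pkl','wb'))
    print(n,p['position'],p['attitude'],p['fx'],p['cx'],p['cy'],p.keys())
    for l in ['fixture','cam','cam_axis','lever_post','carriage','push_plate','pocket','vial','dropper','white_bottle','pot','box_of_slides']:
        try:
            r=outline_of(p,l); print(l,[(round(a['confidence'],2),a['location'],int(a['pixels'].sum())) for a in r[:2]])
        except Exception as e: print(l,e)
E
```

```text
0.0 [0.14083114 0.60818734 0.23031747] [[-9.74157915e-01  2.25866328e-01 -8.70748021e-04]
 [ 2.25867667e-01  9.74155898e-01 -2.02099638e-03]
 [ 3.91769288e-04 -2.16544345e-03 -9.99997579e-01]] 0.08564586015107213
side [ 0.10602    -0.89590466  0.51685997] [[ 0.8841771   0.2257502  -0.40898373]
 [-0.4668563   0.45814344 -0.75640583]
 [ 0.01661445  0.85973335  0.51047284]] 422.3711749113497 320.26346708741465 197.28648256208032 dict_keys(['frame', 'range_z', 'fx', 'fy', 'cx', 'cy', 'position', 'attitude', 'shot'])
fixture [(0.57, [339.6, 210.2], 6070), (0.47, [342.9, 180.3], 287)]
cam [(0.76, [318.3, 208.7], 549)]
cam_axis [(0.74, [317.3, 212.8], 559), (0.56, [340.3, 211.0], 5979)]
lever_post [(0.75, [317.5, 210.4], 521), (0.61, [356.8, 231.1], 298)]
carriage [(0.84, [326.6, 188.5], 1003)]
push_plate [(0.89, [324.6, 188.1], 946)]
pocket [(0.62, [324.7, 184.2], 917)]
vial []
dropper [(0.68, [357.4, 233.6], 273)]
white_bottle [(0.9, [321.5, 259.5], 941), (0.29, [289.7, 260.3], 644)]
pot [(0.68, [380.9, 218.1], 424), (0.38, [342.6, 181.9], 247)]
box_of_slides [(0.69, [290.1, 257.4], 713)]
top [ 0.36227668 -0.25034607  0.93376619] [[-0.02162686  0.99447347 -0.10273656]
 [-0.99974921 -0.02210945 -0.00356085]
 [-0.00581262  0.10263378  0.99470223]] 498.7130176394762 322.08927967466695 196.0486452398897 dict_keys(['frame', 'range_z', 'fx', 'fy', 'cx', 'cy', 'position', 'attitude', 'shot'])
fixture [(0.58, [315.1, 168.0], 12869)]
cam [(0.97, [308.7, 195.5], 853)]
cam_axis [(0.83, [315.9, 168.0], 12618)]
lever_post [(0.88, [312.9, 195.0], 827)]
carriage [(0.57, [265.6, 159.4], 1440)]
push_plate [(0.71, [266.5, 158.3], 1538)]
pocket [(0.87, [268.4, 154.5], 1488)]
vial []
dropper [(0.58, [372.7, 178.8], 151)]
white_bottle [(0.69, [395.9, 233.7], 492), (0.28, [267.7, 157.4], 1491)]
pot [(0.88, [359.2, 138.9], 350)]
box_of_slides [(0.71, [362.7, 256.2], 567), (0.27, [278.0, 144.1], 335)]
```

Run:
```python
import cv2
a=cv2.imread('pics/top0.png')[80:300,180:460];cv2.imwrite('pics/top0z.png',cv2.resize(a,None,fx=2.7,fy=2.7,interpolation=cv2.INTER_CUBIC))
a=cv2.imread('pics/side0.png')[120:300,220:460];cv2.imwrite('pics/side0z.png',cv2.resize(a,None,fx=3.2,fy=3.2,interpolation=cv2.INTER_CUBIC))
```

```text
(no output)
```

View pics/top0z.png

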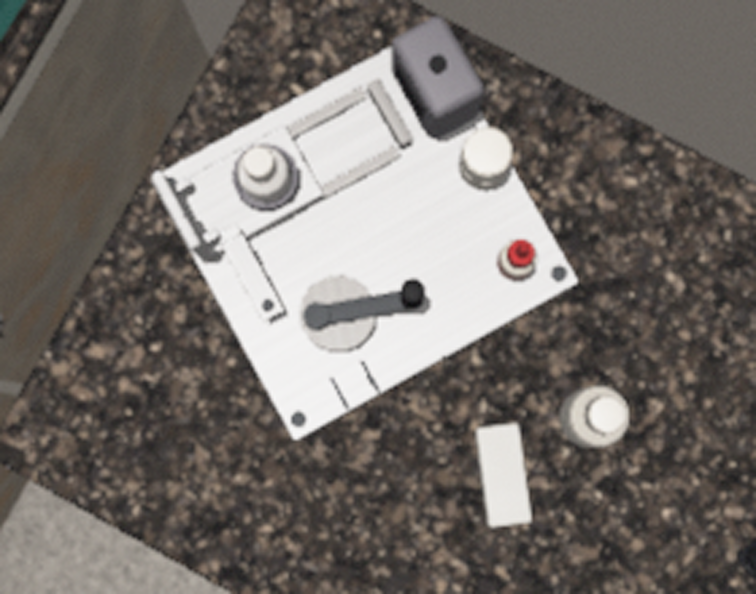

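View pics/side0z.png

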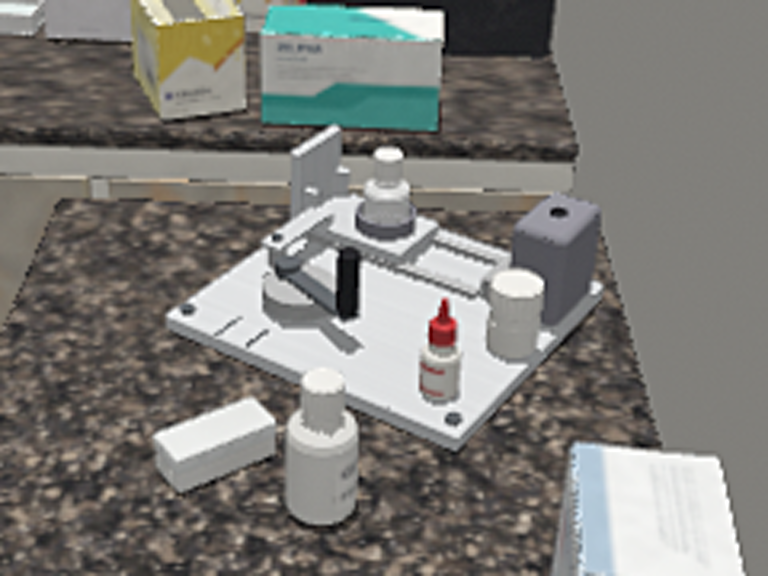

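View pics/top0.png

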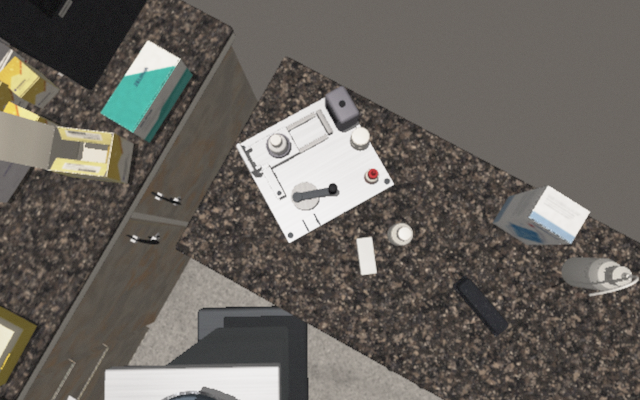

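The top view shows the lever pointing right and slightly up, with its post at about (333,190). The index lines are at about (308,222), the push plate is at (250,160), and the vial is at (278,144). The dropper is at (372,177), well beyond the post's sweep. Next I'll measure the geometry.

```bash
cat > h.py <<'E'
import numpy as np,pickle,cv2
def rays(p,px):
    px=np.atleast_2d(px).astype(float)
    d=np.c_[(px[:,0]-p['cx'])/p['fx'],-(px[:,1]-p['cy'])/p['fy'],-np.ones(len(px))]
    return d@np.array(p['attitude']).T
def at_z(p,px,z):
    d=rays(p,px);c=np.array(p['position']);return c+d*((z-c[2])/d[:,2])[:,None]
def cloud(p):
    v,u=np.mgrid[0:400,0:640];d=rays(p,np.c_[u.ravel(),v.ravel()]).reshape(400,640,3)
    return np.array(p['position'])+d*p['range_z'][...,None]
def proj(p,P):
    q=(np.atleast_2d(P)-np.array(p['position']))@np.array(p['attitude'])
    return np.c_[p['cx']+p['fx']*q[:,0]/-q[:,2],p['cy']-p['fy']*q[:,1]/-q[:,2]]
E
python3 - <<'E'
from h import *
for n in ['top','side']:
    p=pickle.load(open(n+'0.pkl','rb'));C=cloud(p);ok=p['range_z']>0
    # plate: bright & z ~12mm
    m=ok&(abs(C[...,2]-.012)<.005)&(p['frame'].min(2)>150)
    nn,lab,st,_=cv2.connectedComponentsWithStats(cv2.morphologyEx(m.astype(np.uint8),cv2.MORPH_CLOSE,np.ones((3,3))))
    k=1+st[1:,4].argmax();P=C[(lab==k)&m];print(n,len(P),'z',np.median(P[:,2]))
    r=cv2.minAreaRect((P[:,:2]*1000).astype(np.float32));print(r);print(cv2.boxPoints(r))
    # worktop heights
    w=C[ok&(abs(C[...,0]-.42)<.03)&(abs(C[...,1]+.3)<.15)];print('wt z',np.percentile(w[:,2],[5,50,95]))
    # black post top
    f=p['frame'].max(2);mm=ok&(f<50)&(C[...,2]>.07)&(C[...,2]<.09)&(np.hypot(C[...,0]-.5,C[...,1]+.24)<.15)
    v,u=np.where(mm);print('post top px',u.mean() if len(u) else 0,v.mean() if len(u) else 0,C[mm].mean(0) if len(u) else 0,len(u))
E
```

```text
top 8607 z 0.011256194908152328
((516.7715454101562, -234.0066680908203), (208.8989715576172, 225.26478576660156), 27.994014739990234)
[[ 371.6757   -183.57907 ]
 [ 477.4103   -382.48712 ]
 [ 661.86743  -284.43427 ]
 [ 556.1328    -85.526215]]
wt z [-0.00295139  0.00109348  0.02960194]
post top px 332.2758620689655 188.58620689655172 [ 0.46314855 -0.26514586  0.0786796 ] 29
side 2584 z 0.014056020131129443
((508.0312194824219, -237.68505859375), (188.7003631591797, 225.14027404785156), 28.332345962524414)
[[ 371.55914 -183.37695]
 [ 478.40738 -381.54758]
 [ 644.5033  -291.99316]
 [ 537.655    -93.82254]]
wt z [0.00077275 0.00317963 0.03455937]
post top px 338.1636363636364 199.0909090909091 [ 0.486544   -0.27009997  0.07947687] 55
```

```bash
cat >> h.py <<'E'
TH=np.radians(-62.0)
fx_=np.array([np.cos(TH),np.sin(TH)]);fy_=np.array([-np.sin(TH),np.cos(TH)])
O=np.array([516.8,-234.0])/1000+.0025*fx_
def F2W(x,y,z=0): 
    q=O+np.array(x)*fx_/1000+np.array(y)*fy_/1000; return np.array([q[0],q[1],z/1000])
def W2F(P):
    P=np.atleast_2d(P);d=(P[:,:2]-O)*1000;return np.c_[d@fx_,d@fy_,P[:,2]*1000]
E
python3 - <<'E'
from h import *
print('O',O,'axis',F2W(-60,-40),'post0',F2W(-60,-105))
for n in ['top','side']:
    p=pickle.load(open(n+'0.pkl','rb'));C=cloud(p);ok=p['range_z']>0
    Q=W2F(C.reshape(-1,3)).reshape(C.shape)
    # plate top
    m=ok&(Q[...,0]<-40)&(Q[...,0]>-160)&(abs(Q[...,1]-60)<40)&(Q[...,2]>45)&(Q[...,2]<85)
    q=Q[m];print(n,'plate pts',len(q),np.round(np.percentile(q,[5,50,95],axis=0),1).tolist())
    f=p['frame'].max(2);m=ok&(f<60)&(abs(Q[...,0])<40)&(abs(Q[...,1]+70)<50)&(Q[...,2]>40)&(Q[...,2]<90)
    q=Q[m];print('post',len(q),np.round(np.percentile(q,[5,50,95],axis=0),1).tolist())
    # known heights behind the plate
    m=ok&(Q[...,0]<-115)&(Q[...,0]>-330)&(abs(Q[...,1]-60)<120)
    for a in range(-330,-115,30):
        k=m&(Q[...,0]>=a)&(Q[...,0]<a+30); 
        if k.sum():print(a,k.sum(),np.round(np.percentile(Q[k][:,2],[5,50,99])))
    # draw overlay
    im=p['frame'][:,:,::-1].copy()
    s=0.065
    th=1.217
    pts=[F2W(-60,-40,42),F2W(-60+65*np.sin(th),-40-65*np.cos(th),81),F2W(-60,-105,81)]+[F2W(a,b,12) for a in(-115,110) for b in(-105,105)]+[F2W(88,60,82)]
    for P in pts:
        u=proj(p,P)[0];cv2.circle(im,tuple((u*8).astype(int).tolist()),8,(0,0,255),-1,cv2.LINE_AA,3)
    y0,x0=(80,200) if n=='top' else (120,220)
    cv2.imwrite(f'pics/{n}ov.png',cv2.resize(im[y0:y0+200,x0:x0+260],None,fx=2.9,fy=2.9,interpolation=cv2.INTER_CUBIC))
p=pickle.load(open('top0.pkl','rb'))
for nm,u,h in [('bottle',(395.9+8,233.7),88),('slides',(365,256),26),('dropper',(373,174),75),('pot',(360,136),62),('vial',(277,140),87)]:
    w=at_z(p,[u],h/1000)[0];print(nm,w,W2F(w))
E
```

```text
O [ 0.51797368 -0.23620737] axis [ 0.45448748 -0.20200938  0.        ] post0 [ 0.39709589 -0.23252503  0.        ]
top plate pts 384 [[-108.8, 33.4, 47.5], [-100.1, 53.5, 70.5], [-42.8, 81.3, 83.4]]
post 59 [[-5.8, -68.2, 62.2], [-0.2, -62.4, 79.5], [5.8, -55.4, 81.5]]
-330 1901 [-414.   -6.   89.]
-300 1641 [-423.  -34.    2.]
-270 1463 [-393.   -3.    2.]
-240 942 [-6. -1.  3.]
-210 1040 [-4. -1.  3.]
-180 1185 [-4. -1.  3.]
-150 1330 [-4. -1.  3.]
-120 213 [-4. -1.  7.]
side plate pts 370 [[-107.4, 35.0, 47.3], [-102.2, 53.5, 63.5], [-42.3, 85.7, 82.4]]
post 134 [[-2.9, -66.3, 42.8], [4.0, -63.5, 63.7], [8.6, -56.9, 83.0]]
-330 771 [-62.  14.  93.]
-300 412 [-66. -11.   4.]
-270 434 [-53.   1.   4.]
-240 285 [-10.   2.   4.]
-210 323 [0. 2. 4.]
-180 364 [1. 2. 4.]
-150 272 [1. 2. 4.]
-120 2 [13. 13. 13.]
bottle [ 0.38259808 -0.38417489  0.088     ] [[  67.09257548 -188.99609936   88.        ]]
slides [ 0.34545367 -0.32224609  0.026     ] [[  -5.02555557 -192.71886237   26.        ]]
dropper [ 0.48752209 -0.33656891  0.075     ] [[ 74.31782357 -74.00405078  75.        ]]
pot [ 0.55816455 -0.31696184  0.062     ] [[90.17043496 -2.42549823 62.        ]]
vial [ 0.54880315 -0.1715288   0.087     ] [[-42.63422855  57.58555411  87.        ]]
```

View pics/topov.png

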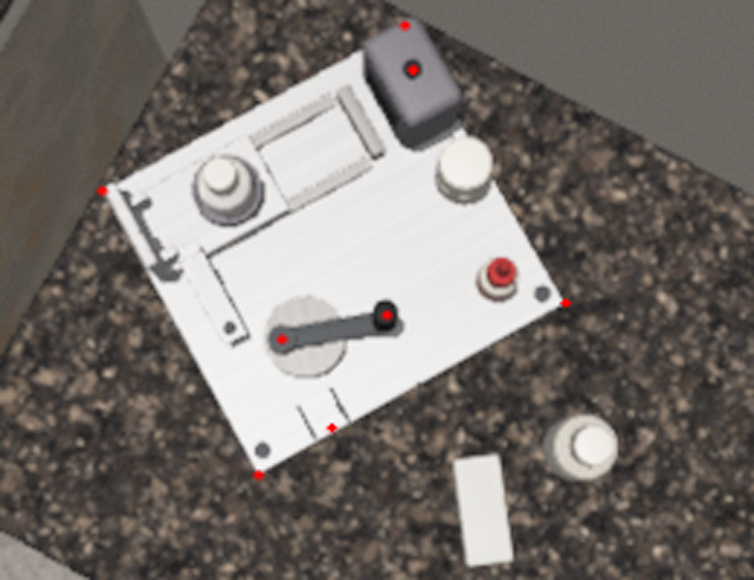

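View pics/sideov.png

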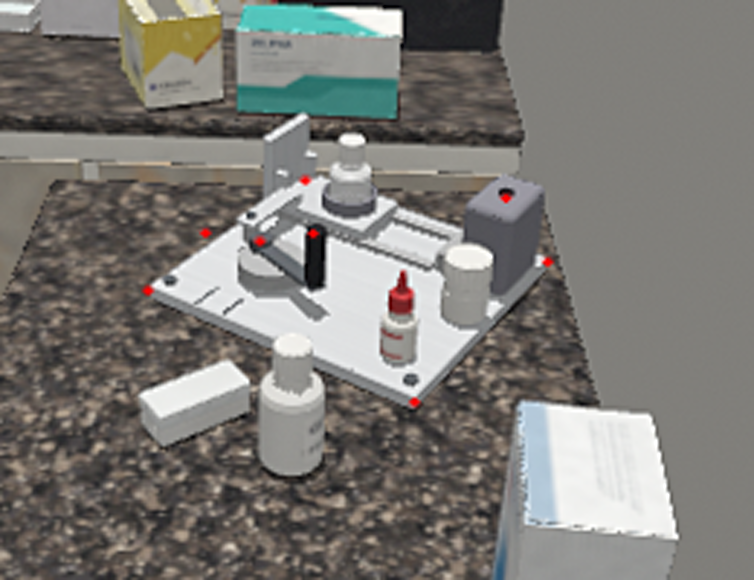

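```bash
python3 - <<'E'
from h import *
def tool(th,off=19): 
    return F2W(-60+65*np.sin(th)+off*np.cos(th),-40-65*np.cos(th)+off*np.sin(th),50)
print('pre',tool(1.217,30),'yaw tool y',np.degrees(1.217)-62+90)
for th in [1.217,1.0,.8,.6,.4,.2,0,-.1]: print(th,np.round(tool(th)*100,2),round(np.degrees(th),1))
print('plate pre',F2W(-150,60,50),'contact',F2W(-108-11,60,50),'home',F2W(-108-11+60,60,50))
p=pickle.load(open('top0.pkl','rb'));C=cloud(p);ok=p['range_z']>0
for x in np.arange(.1,.9,.1):
    print(round(x,1),[ (round(float(np.percentile(C[k][:,2],99.5)),2) if (k:=ok&(C[...,0]>=x)&(C[...,0]<x+.1)&(C[...,1]>=y)&(C[...,1]<y+.1)).sum()>20 else None) for y in np.arange(-.4,.7,.1)])
E
python3 -m handwheel '[[0,0,4,0,0,7,0],[0,0,8,0,0,14,0],[0,0,12,0,0,21,0],[0,0,12,0,0,21,0],[0,0,12,0,0,21,0],[0,0,12,0,0,21,0]]' 40
```

```text
pre [ 0.4929566  -0.26238426  0.05      ] yaw tool y 97.7289636674212
1.217 [ 48.21 -26.39   5.  ] 69.7
1.0 [ 46.81 -26.83   5.  ] 57.3
0.8 [ 45.46 -26.97   5.  ] 45.8
0.6 [ 44.12 -26.84   5.  ] 34.4
0.4 [ 42.83 -26.44   5.  ] 22.9
0.2 [ 41.64 -25.8    5.  ] 11.5
0 [ 40.6  -24.93   5.  ] 0.0
-0.1 [ 40.15 -24.42   5.  ] -5.7
plate pre [ 0.5005298  -0.07559694  0.05      ] contact [ 0.51508342 -0.10296831  0.05      ] home [ 0.54325171 -0.15594517  0.05      ]
0.1 [0.0, 0.0, 0.0, 0.01, 0.01, 0.0, 0.04, 0.07, None, None, None]
0.2 [0.0, 0.0, 0.0, 0.0, -0.83, -0.83, 0.07, 0.07, None, None, None]
0.3 [0.09, 0.01, 0.02, 0.0, 0.0, 0.0, 0.0, 0.0, None, None, None]
0.4 [0.07, 0.08, 0.07, 0.0, 0.0, 0.09, 0.0, 0.05, None, None, None]
0.5 [0.08, 0.08, 0.09, 0.01, 0.09, 0.09, 0.17, 0.08, None, None, None]
0.6 [0.43, 0.32, 0.01, 0.08, 0.09, 0.3, 0.23, 0.09, None, None, None]
0.7 [None, 0.27, 0.22, 0.1, 0.09, 0.29, 0.18, 0.1, None, None, None]
0.8 [None, None, None, 0.09, 0.06, 0.1, None, None, None, None, None]
time_s: 1.8
position: [0.1409, 0.6084, 0.3511]
ee_rot: [[-0.99, -0.138, -0.0], [-0.138, 0.99, -0.0], [0.0, -0.0, -1.0]]
wrist_force: [-0.2, 0.5, -0.9]
gripper_width: 0.012
```

```bash
python3 -m handwheel '[[3,-3.5,0,0,0,0,0],[6,-7,0,0,0,0,0],[9,-10.5,0,0,0,0,0],[12,-14,0,0,0,0,0],[15,-17.5,0,0,0,0,0],[18,-21,0,0,0,0,0],[21,-24.5,0,0,0,0,0],[24,-28,0,0,0,0,0],[27,-31.5,0,0,0,0,0],[30,-35,0,0,0,0,0]]'; python3 -m handwheel '[[0.6,-4,0,0,0,0,0],[1,-8,0,0,0,0,0],[1.5,-12,0,0,0,0,0],[2,-16,0,0,0,0,0],[2.5,-20,0,0,0,0,0],[3,-24,0,0,0,0,0],[3.5,-28,0,0,0,0,0],[4,-32,0,0,0,0,0],[4.5,-36,0,0,0,0,0],[5,-40,0,0,0,0,0]]'
```

```text
time_s: 2.63
position: [0.4121, 0.2902, 0.3493]
ee_rot: [[-0.99, -0.138, -0.004], [-0.138, 0.99, -0.002], [0.004, -0.001, -1.0]]
wrist_force: [0.8, 0.2, 0.2]
gripper_width: 0.0001
time_s: 3.47
position: [0.4609, -0.109, 0.3494]
ee_rot: [[-0.991, -0.137, -0.004], [-0.137, 0.991, 0.002], [0.004, 0.003, -1.0]]
wrist_force: [1.3, 0.9, -1.3]
gripper_width: 0.0001
```

```bash
python3 -m handwheel '[[0,-4,0,0,0,0,0],[0,-8,-3,0,0,0,0],[0,-12,-6,0,0,0,0],[0,-12,-10,0,0,0,0],[0,-12,-14,0,0,0,0],[0,-12,-18,0,0,0,0],[0,-12,-22,0,0,0,0],[0,-12,-22,0,0,0,0],[0,-12,-22,0,0,0,0],[0,-12,-22,0,0,0,0]]'
python3 - <<'E'
from rig import *
from h import *
print(get_obs()['joints'])
for n in ['top','side']:
    p=read_camera(n);im=p['frame'][:,:,::-1]
    y0,x0=(80,200) if n=='top' else (120,220)
    cv2.imwrite(f'pics/{n}1.png',cv2.resize(im[y0:y0+200,x0:x0+260],None,fx=2.9,fy=2.9,interpolation=cv2.INTER_CUBIC))
E
```

```text
time_s: 4.3
position: [0.4625, -0.2275, 0.1316]
ee_rot: [[-0.99, -0.138, -0.0], [-0.138, 0.99, 0.0], [0.0, 0.0, -1.0]]
wrist_force: [1.2, -1.1, 0.3]
gripper_width: -0.0003
[-3.86362854e+01  3.04762637e+01  1.03085179e+02  8.07291018e-04
  4.64620040e+01 -1.36582409e+02]
```

View pics/side1.png

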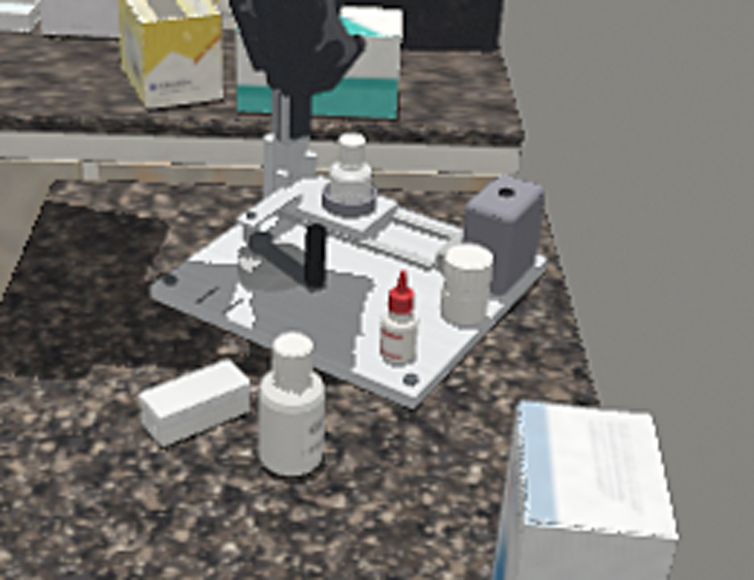

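View pics/top1.png

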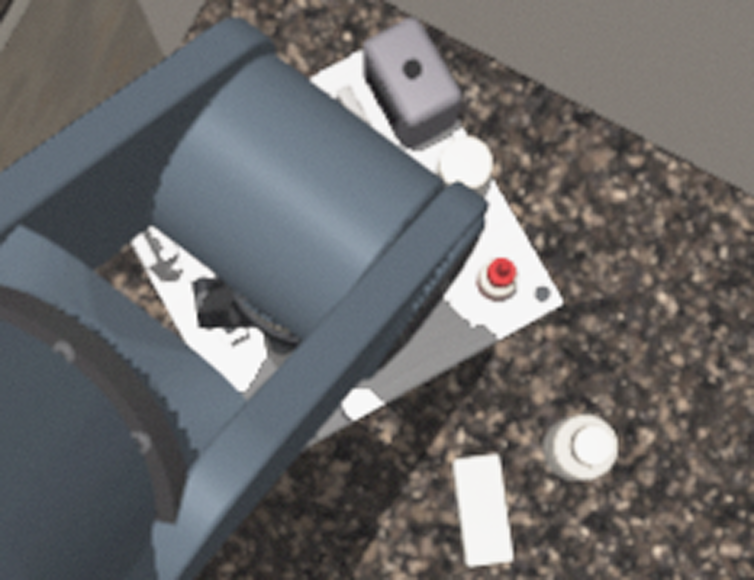

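The side view shows the fingers above and left of the post (post at about (316,255) in the crop), clear of it. The move stopped short of the commanded xy, so I'll correct that before going down.

```bash
python3 -c "
from rig import *;print(get_obs()['position'])"; python3 -m handwheel '[[3,-3.4,0,0,0,0,0],[3,-3.4,0,0,0,0,0],[3,-3.4,0,0,0,0,0],[3,-3.4,0,0,0,0,0]]'
```

```text
[ 0.46373811 -0.22841872  0.1336064 ]
time_s: 4.73
position: [0.4931, -0.2621, 0.1335]
ee_rot: [[-0.99, -0.138, 0.003], [-0.138, 0.99, -0.002], [-0.003, -0.003, -1.0]]
wrist_force: [-1.3, 0.4, 0.3]
gripper_width: 0.0001
```

```bash
python3 -m handwheel '[[0,0,-2.5,0,0,0,0],[0,0,-5,0,0,0,0],[0,0,-7,0,0,0,0],[0,0,-8.2,0,0,0,0],[0,0,-8.2,0,0,0,0],[0,0,-8.2,0,0,0,0]]'
python3 - <<'E'
from rig import *
from h import *
for n in ['wrist','side']:
    p=read_camera(n);im=p['frame'][:,:,::-1]
    if n=='side': im=cv2.resize(im[120:320,220:480],None,fx=2.9,fy=2.9,interpolation=cv2.INTER_CUBIC)
    cv2.imwrite(f'pics/{n}2.png',im)
E
```

```text
time_s: 5.23
position: [0.4921, -0.2611, 0.0497]
ee_rot: [[-0.99, -0.139, -0.0], [-0.139, 0.99, 0.0], [0.0, 0.0, -1.0]]
wrist_force: [-0.0, -1.0, -0.0]
gripper_width: -0.0001
```

View pics/side2.png

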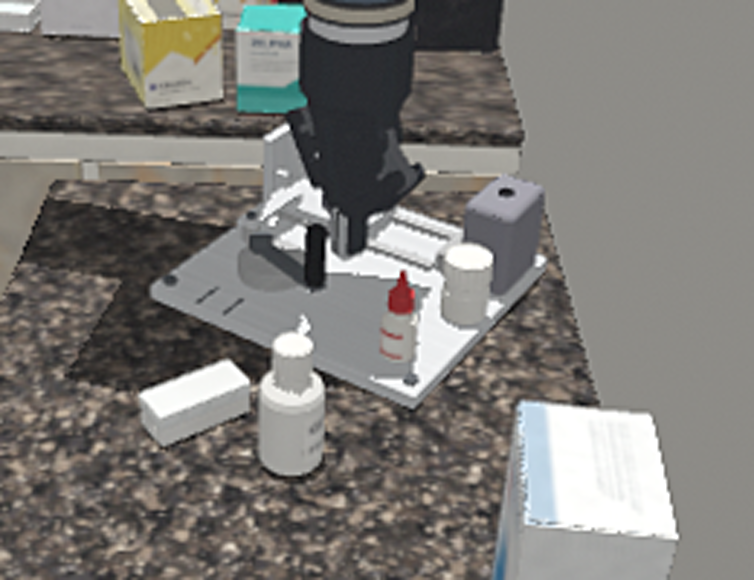

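View pics/wrist2.png

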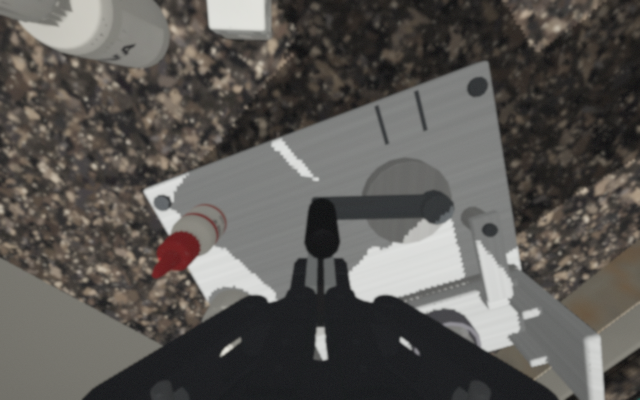

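The wrist view shows the black post at (322,235), right in front of the shut fingers. I'll push it round the arc, turning the tool as it goes.

```bash
python3 -m handwheel '[[-0.6,-0.1,0,0,0,0,0],[-1.1,-0.2,0,0,0,0,0],[-1.8,-0.4,0,0,0,-6,0],[-2.5,-0.6,0,0,0,-12,0],[-3.1,-0.7,0,0,0,-18,0],[-3.8,-0.8,0,0,0,-24,0],[-4.5,-0.75,0,0,0,-30,0],[-5.2,-0.65,0,0,0,-35,0],[-5.2,-0.65,0,0,0,-35,0],[-5.2,-0.65,0,0,0,-35,0]]';python3 - <<'E'
from rig import *
from h import *
for n in ['wrist']:
    p=read_camera(n);im=p['frame'][:,:,::-1]
    cv2.imwrite(f'pics/{n}3.png',im)
E
```

```text
time_s: 6.17
position: [0.4406, -0.2689, 0.0502]
ee_rot: [[-0.891, 0.453, 0.002], [0.453, 0.891, -0.002], [-0.002, -0.001, -1.0]]
wrist_force: [0.8, -1.5, 1.2]
gripper_width: 0.0001
```

View pics/wrist3.png

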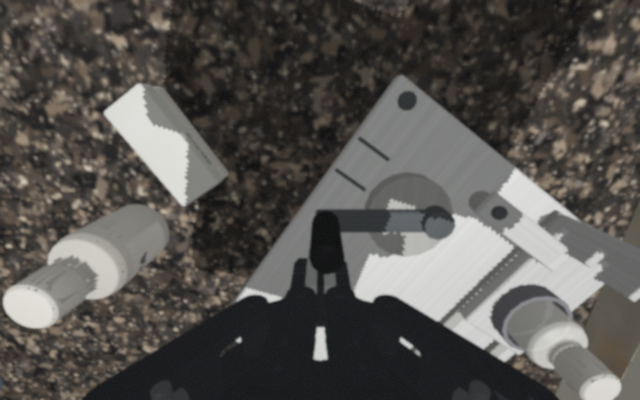

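The post is against the fingertips at about (326,245) and the lever is turning as planned. I'll carry on to the low point.

```bash
python3 -m handwheel '[[-0.65,0.2,0,0,0,-6,0],[-1.3,0.4,0,0,0,-12,0],[-1.9,0.7,0,0,0,-18,0],[-2.5,1.05,0,0,0,-24,0],[-3,1.45,0,0,0,-30,0],[-3.4,1.8,0,0,0,-35,0],[-3.4,1.8,0,0,0,-35,0],[-3.4,1.8,0,0,0,-35,0]]';python3 - <<'E'
from rig import *
from h import *
for n in ['wrist','side']:
    p=read_camera(n);im=p['frame'][:,:,::-1];pickle.dump(p,open(n+'4.pkl','wb'))
    if n=='side': im=cv2.resize(im[120:320,220:480],None,fx=2.9,fy=2.9,interpolation=cv2.INTER_CUBIC)
    cv2.imwrite(f'pics/{n}4.png',im)
E
```

```text
time_s: 6.88
position: [0.4067, -0.2512, 0.0497]
ee_rot: [[-0.471, 0.882, 0.001], [0.882, 0.471, -0.002], [-0.002, 0.0, -1.0]]
wrist_force: [-0.3, -4.0, 1.2]
gripper_width: -0.0003
```

View pics/wrist4.png

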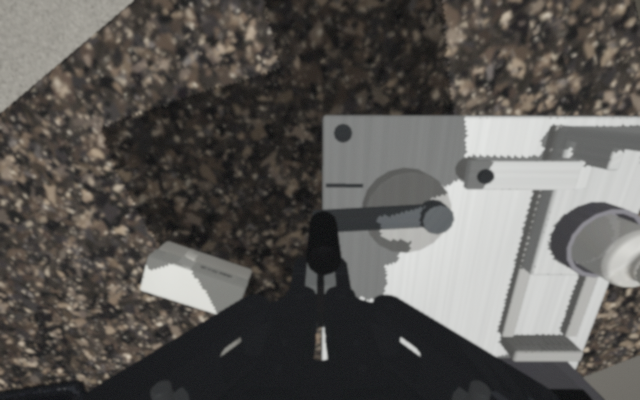

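View pics/side4.png

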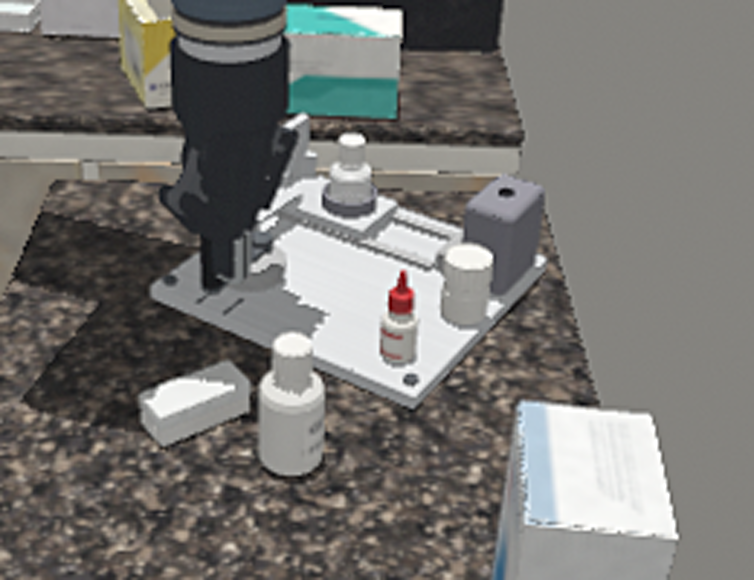

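The lever now points off the plate edge between the lines, with its hub at (437,217) and the post at (323,240) in the wrist view. I'll back off, rise and check the angle.

```bash
python3 -m handwheel '[[0.7,-1.3,0,0,0,0,0],[1.4,-2.6,0,0,0,0,0],[1.4,-2.6,4,0,0,0,0],[1.4,-2.6,8,0,0,0,0],[1.4,-2.6,12,0,0,0,0],[1.4,-2.6,15,0,0,0,0],[1.4,-2.6,15,0,0,0,0],[1.4,-2.6,15,0,0,0,0]]';python3 -m handwheel '[[1.8,3.5,0,0,0,0,0],[3.6,7,0,0,0,0,0],[5.4,10.5,0,0,0,0,0],[7.2,14,0,0,0,0,0],[8,17.5,0,0,0,0,0],[8,20.2,0,0,0,0,0],[8,20.2,0,0,0,0,0],[8,20.2,0,0,0,0,0]]';python3 - <<'E'
from rig import *
from h import *
print(get_obs()['position'])
for n in ['wrist','side','top']:
    p=read_camera(n);im=p['frame'][:,:,::-1].copy();pickle.dump(p,open(n+'5.pkl','wb'))
    C=cloud(p);Q=W2F(C.reshape(-1,3)).reshape(C.shape);f=p['frame'].max(2)
    m=(p['range_z']>0)&(f<60)&(abs(Q[...,0]+60)<45)&(abs(Q[...,1]+100)<40)&(Q[...,2]>42)&(Q[...,2]<88)
    q=Q[m];print(n,'post',len(q),np.round(np.percentile(q,[5,50,95],axis=0),1).tolist() if len(q) else 0)
    if n=='wrist':
        for th,c in [(0.,(0,255,0)),(.2,(0,0,255)),(-.2,(0,0,255))]:
            u=proj(p,F2W(-60+65*np.sin(th),-40-65*np.cos(th),81))[0];cv2.circle(im,tuple((u*8).astype(int).tolist()),16,c,-1,cv2.LINE_AA,3)
    if n=='side': im=cv2.resize(im[120:320,220:480],None,fx=2.9,fy=2.9,interpolation=cv2.INTER_CUBIC)
    if n=='top': im=cv2.resize(im[80:280,200:460],None,fx=2.9,fy=2.9,interpolation=cv2.INTER_CUBIC)
    cv2.imwrite(f'pics/{n}5.png',im)
E
```

```text
time_s: 7.65
position: [0.4205, -0.2755, 0.2005]
ee_rot: [[-0.47, 0.883, 0.001], [0.883, 0.47, -0.001], [-0.001, 0.001, -1.0]]
wrist_force: [0.0, -0.1, -1.0]
gripper_width: 0.0001
time_s: 8.32
position: [0.4983, -0.0717, 0.1972]
ee_rot: [[-0.472, 0.881, -0.006], [0.881, 0.472, 0.002], [0.005, -0.004, -1.0]]
wrist_force: [-0.5, -0.5, 0.2]
gripper_width: 0.0
[ 0.4982817  -0.07165608  0.1972038 ]
wrist post 435 [[-66.6, -106.9, 45.5], [-63.5, -100.0, 69.3], [-55.9, -95.9, 81.3]]
side post 141 [[-60.6, -110.4, 44.4], [-52.9, -107.3, 66.5], [-49.0, -100.4, 83.1]]
top post 57 [[-62.2, -112.4, 70.4], [-56.3, -106.6, 79.7], [-50.8, -99.2, 81.9]]
```

View pics/wrist5.png

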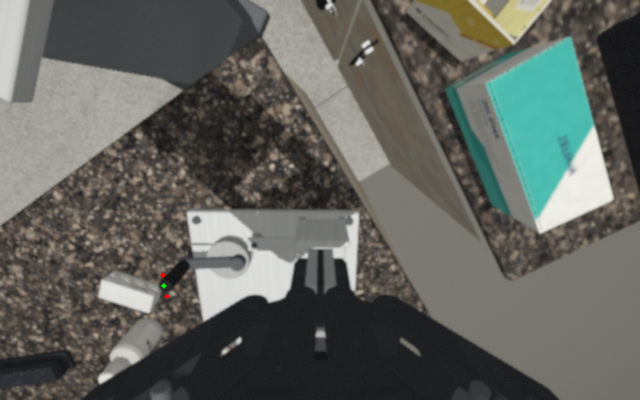

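View pics/side5.png

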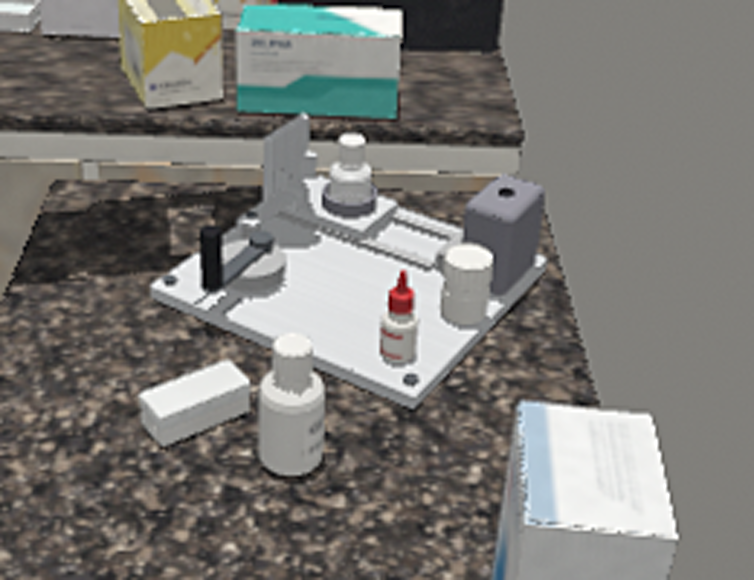

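View pics/top5.png

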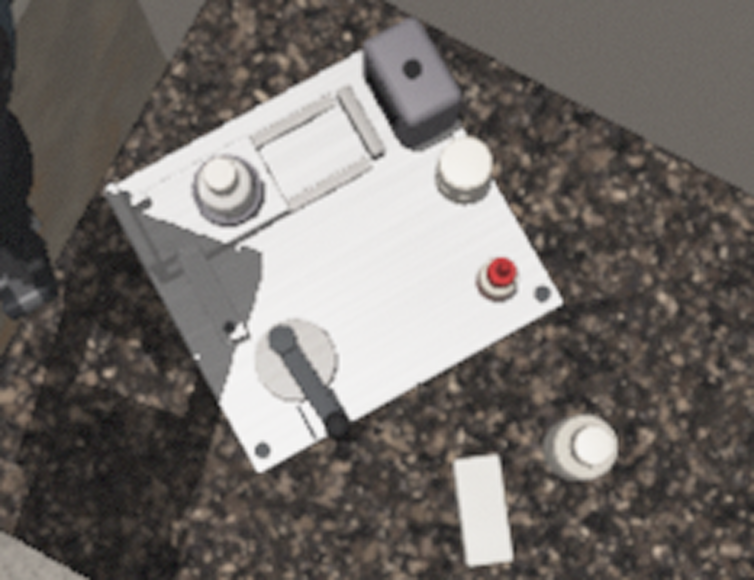

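From the top depth the post is at fixture (-56,-107), so the cam angle is about +0.05 rad, well inside ±0.2. Next I'll go down behind the plate.

```bash
python3 -c "
from h import *
print(W2F(pickle.load(open('wrist5.pkl','rb'))['position']),'tcp',W2F([.4983,-.0717,.1972]))";python3 -m handwheel '[[0,0,-3.5,0,0,0,0],[0,0,-7,0,0,0,0],[0,0,-10.5,0,0,0,0],[0,0,-13.5,0,0,0,0],[0,0,-15,0,0,0,0],[0,0,-15,0,0,0,0],[0,0,-15,0,0,0,0]]';python3 - <<'E'
from rig import *
from h import *
P=np.array(get_obs()['position']);print(W2F(P),get_obs()['joints'])
for n in ['side']:
    p=read_camera(n);im=p['frame'][:,:,::-1].copy()
    im=cv2.resize(im[120:320,220:480],None,fx=2.9,fy=2.9,interpolation=cv2.INTER_CUBIC)
    cv2.imwrite(f'pics/{n}6.png',im)
E
```

```text
[[-237.63761405   60.00276544  340.36955597]] tcp [[-154.48761823   59.86070417  197.2       ]]
time_s: 9.05
position: [0.4997, -0.0751, 0.0484]
ee_rot: [[-0.467, 0.884, -0.002], [0.884, 0.467, 0.001], [0.002, -0.002, -1.0]]
wrist_force: [0.3, 0.6, 0.6]
gripper_width: -0.0001
[[-150.87076267   59.49962732   48.43571614]] [-2.12314128e+01  3.86919438e+01  1.07066533e+02 -5.63474438e-03
  3.43788030e+01 -4.90592308e+01]
```

View pics/side6.png

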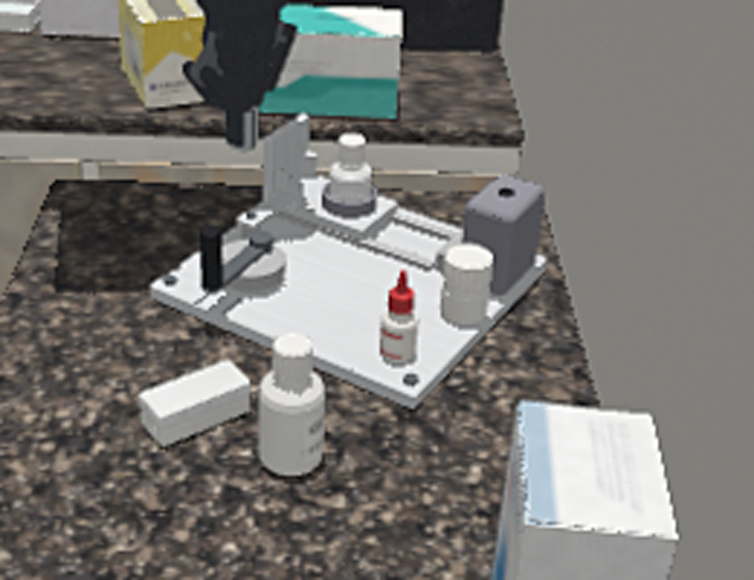

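The side view shows the fingertips behind the push plate (tip at (240,145), plate at (285,170)) with a gap between them. I'll now push gently along the fixture's x.

```bash
python3 -m handwheel '[[0.47,-0.88,0,0,0,0,0],[0.85,-1.6,0,0,0,0,0],[1.1,-2.1,0,0,0,0,0],[1.3,-2.45,0,0,0,0,0],[1.5,-2.8,0,0,0,0,0],[1.7,-3.2,0,0,0,0,0],[1.9,-3.55,0,0,0,0,0],[2.1,-3.95,0,0,0,0,0],[2.3,-4.3,0,0,0,0,0],[2.5,-4.7,0,0,0,0,0]]';python3 - <<'E'
from rig import *
from h import *
P=np.array(get_obs()['position']);print(W2F(P))
for n in ['side']:
    p=read_camera(n);im=p['frame'][:,:,::-1].copy()
    im=cv2.resize(im[120:320,220:480],None,fx=2.9,fy=2.9,interpolation=cv2.INTER_CUBIC)
    cv2.imwrite(f'pics/{n}7.png',im)
E
```

```text
time_s: 9.93
position: [0.525, -0.121, 0.0492]
ee_rot: [[-0.469, 0.883, -0.001], [0.883, 0.469, 0.0], [0.001, -0.001, -1.0]]
wrist_force: [-0.2, 1.8, 1.7]
gripper_width: 0.0001
[[-98.3761549   60.2967907   49.20302835]]
```

View pics/side7.png

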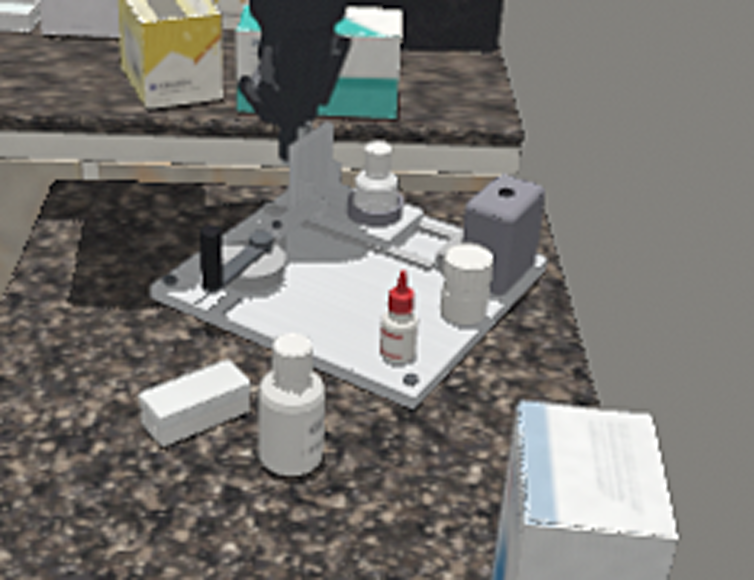

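The carriage has moved about 20 mm with the vial upright, and the lever hasn't moved. I'll push the rest.

```bash
python3 -m handwheel '[[0.2,-0.37,0,0,0,0,0],[0.4,-0.75,0,0,0,0,0],[0.6,-1.12,0,0,0,0,0],[0.8,-1.5,0,0,0,0,0],[1.0,-1.87,0,0,0,0,0],[1.2,-2.25,0,0,0,0,0],[1.4,-2.62,0,0,0,0,0],[1.55,-2.9,0,0,0,0,0],[1.65,-3.1,0,0,0,0,0],[1.7,-3.2,0,0,0,0,0]]'; python3 -m handwheel '[[0.05,-0.1,0,0,0,0,0],[0.1,-0.2,0,0,0,0,0],[0.1,-0.2,0,0,0,0,0]]';python3 - <<'E'
from rig import *
from h import *
P=np.array(get_obs()['position']);print(W2F(P))
E
```

```text
time_s: 10.82
position: [0.5418, -0.1525, 0.0492]
ee_rot: [[-0.468, 0.884, -0.001], [0.884, 0.468, 0.002], [0.002, -0.0, -1.0]]
wrist_force: [-2.8, 6.1, 1.6]
gripper_width: -0.0002
time_s: 11.07
position: [0.5417, -0.1525, 0.0492]
ee_rot: [[-0.468, 0.884, -0.003], [0.884, 0.468, 0.004], [0.005, -0.001, -1.0]]
wrist_force: [-2.3, 8.0, 2.1]
gripper_width: 0.0001
[[-62.71984469  60.26320272  49.20262081]]
```

```bash
python3 -m handwheel '[[0.1,-0.2,0,0,0,0,0],[0.2,-0.35,0,0,0,0,0],[0.2,-0.35,0,0,0,0,0]]';python3 - <<'E'
from rig import *
from h import *
P=np.array(get_obs()['position']);print(W2F(P))
for n in ['side','top']:
    p=read_camera(n);im=p['frame'][:,:,::-1].copy();pickle.dump(p,open(n+'8.pkl','wb'))
    im=cv2.resize(im[120:320,220:480] if n=='side' else im[80:280,200:460],None,fx=2.9,fy=2.9,interpolation=cv2.INTER_CUBIC)
    cv2.imwrite(f'pics/{n}8.png',im)
E
```

```text
time_s: 11.32
position: [0.5416, -0.1525, 0.0492]
ee_rot: [[-0.467, 0.884, -0.008], [0.884, 0.468, 0.01], [0.013, -0.003, -1.0]]
wrist_force: [-2.9, 16.2, 8.3]
gripper_width: 0.0
[[-62.78524013  60.14800753  49.23198928]]
```

View pics/side8.png

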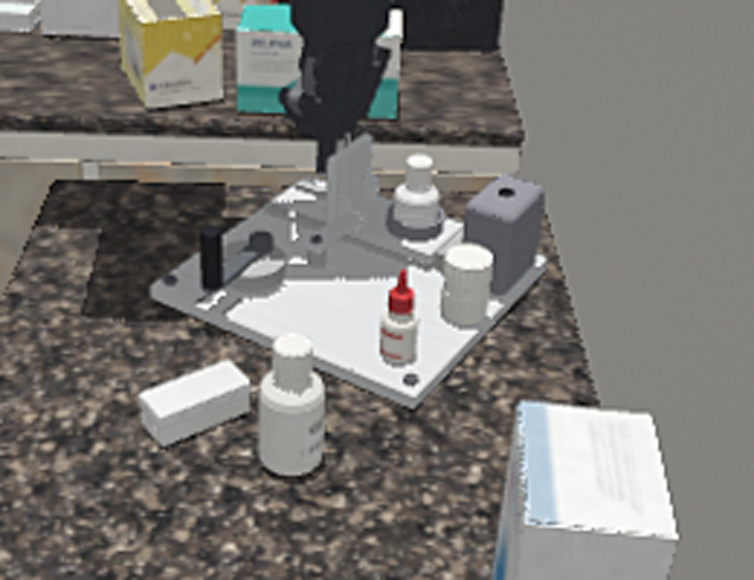

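View pics/top8.png

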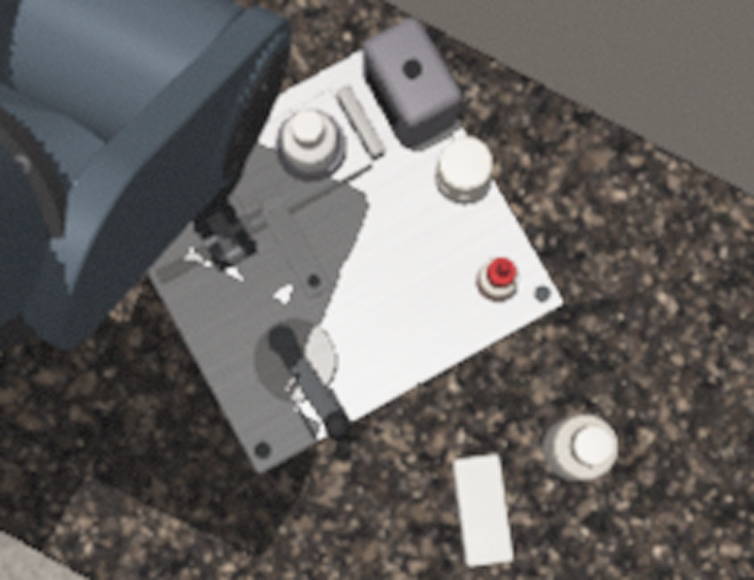

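The carriage bed touches the end stop and the push force rose to about 16 N with no motion. The vial is upright at (310,125) in the top crop and the lever is still between the lines. I'll back off, rise and verify.

```bash
python3 -m handwheel '[[-0.5,0.9,0,0,0,0,0],[-1.4,2.6,0,0,0,0,0],[-2.8,5.3,0,0,0,0,0],[-2.8,5.3,4,0,0,0,0],[-2.8,5.3,8,0,0,0,0],[-2.8,5.3,12,0,0,0,0],[-2.8,8.5,15,0,0,0,0],[-2.8,12,15,0,0,0,0],[-2.8,12,15,0,0,0,0],[-2.8,12,15,0,0,0,0]]';python3 - <<'E'
from rig import *
from h import *
p0=pickle.load(open('top0.pkl','rb'))
for n in ['side','top']:
    p=read_camera(n);im=p['frame'][:,:,::-1].copy();pickle.dump(p,open(n+'9.pkl','wb'))
    C=cloud(p);Q=W2F(C.reshape(-1,3)).reshape(C.shape);f=p['frame'].max(2);ok=p['range_z']>0
    m=ok&(f<60)&(abs(Q[...,0]+60)<45)&(abs(Q[...,1]+100)<40)&(Q[...,2]>42)&(Q[...,2]<88)
    q=Q[m];print(n,'post',len(q),np.round(np.percentile(q,[5,50,95],axis=0),1).tolist() if len(q) else 0)
    D0=pickle.load(open(n+'0.pkl','rb'));Q0=W2F(cloud(D0).reshape(-1,3)).reshape(C.shape)
    for nm,a,b,z0,z1 in [('plate',-130,-75,60,85),('vialcap',-75,10,82,95)]:
        for t,q,dx in (('before',Q0,0),('after',Q,60)):
            k=(q[...,0]>a+dx)&(q[...,0]<b+dx)&(abs(q[...,1]-60)<35)&(q[...,2]>z0)&(q[...,2]<z1);print(nm,t,k.sum(),np.round(np.median(q[k],0),1))
    im=cv2.resize(im[120:320,220:480] if n=='side' else im[80:280,200:460],None,fx=2.9,fy=2.9,interpolation=cv2.INTER_CUBIC)
    cv2.imwrite(f'pics/{n}9.png',im)
E
```

```text
time_s: 12.25
position: [0.5182, -0.0376, 0.2005]
ee_rot: [[-0.472, 0.882, 0.004], [0.882, 0.472, -0.002], [-0.003, 0.003, -1.0]]
wrist_force: [0.2, -0.1, -0.1]
gripper_width: -0.0
side post 138 [[-60.7, -110.7, 44.0], [-53.4, -107.1, 67.2], [-49.3, -100.9, 83.1]]
plate before 163 [-103.1   56.2   73.2]
plate after 157 [-43.2  56.3  74.4]
vialcap before 51 [-43.1  57.8  88.3]
vialcap after 56 [16.7 57.5 87.8]
top post 57 [[-62.2, -112.3, 68.3], [-56.0, -106.3, 79.7], [-50.8, -99.2, 81.8]]
plate before 167 [-105.6   57.3   78.7]
plate after 155 [-46.1  57.8  78.8]
vialcap before 103 [-44.5  58.8  85.6]
vialcap after 103 [15.1 58.9 85.4]
```

View pics/side9.png

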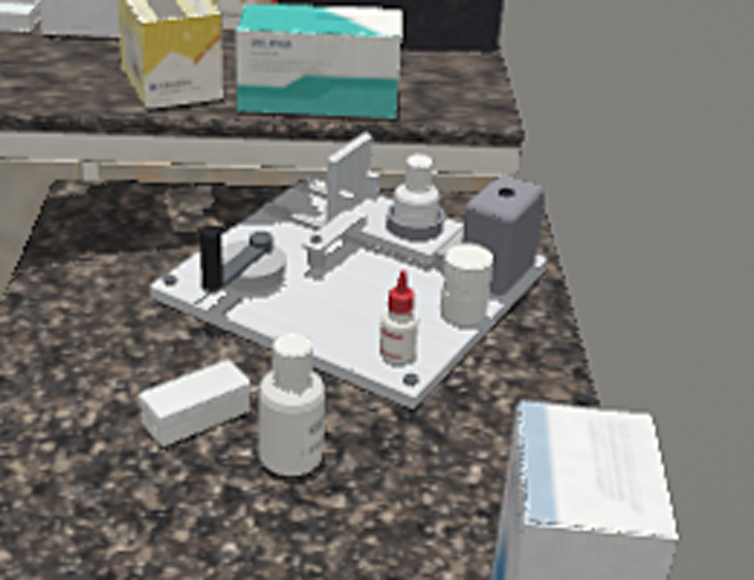

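View pics/top9.png

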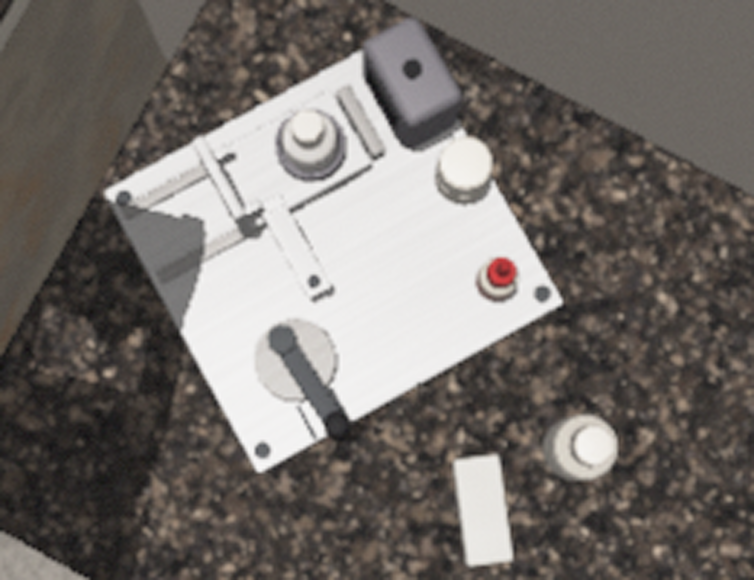

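The plate moved 59.5 to 60 mm and the vial the same, still upright. The post is at (-56,-106), so the cam is at about +0.06 rad. The bystanders are where they started and the robot is clear of everything.

```bash
python3 -c "
from rig import *
o=get_obs();print(o['joint_vel'],o['wrist_force']);print(close_job())"
```

```text
[-1.2019779   0.85222407  0.15701248  0.18113379  0.27001861  0.08190479] [-0.37547415 -0.82607623 -0.24779663]
the job is handed in; nothing more can be done
None
```

I pushed the cam lever to its low point with the shut fingertips, then pushed the carriage by its plate until it stopped at the end stop. After that I backed the arm off to 20 cm above the worktop and handed in at about 12.4 s of the 51 s allowed. The hand-in gives no verdict.

- **Carriage:** the push plate moved 59.5 mm by the top camera and 59.9 mm by the side camera. At the stop the push force rose to about 16 N with no further motion.
- **Cam:** the post measured at (-56, -106) mm in the fixture frame, which puts the cam at about +0.06 rad. It was the same before and after the carriage push. The side camera's raw reading suggests nearer +0.1 rad, because it only sees the near side of the post. Either value is within 0.2 rad.
- **Vial:** it rode along the same 60 mm, with its top height unchanged to within half a millimetre, and looked upright in its pocket.
- **Surroundings:** the bystanders looked unmoved in the pictures; I did not measure their positions again. The wrist force was near zero after I backed off.

No check failed.

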